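# Line up mills and spice jars by height

### The arm

A 6-joint arm with a two-finger parallel gripper is mounted at the origin on a cart in front of the work surface, level with it; the furniture and walls round the work are solid. World frame = base frame: x ahead of the robot, y to its left, z up, the work surface at z = 0. Lengths are in mm, angles in degrees, forces in N, time in s.
With the tool pointing down it reaches from about 300 to 850 mm from the base axis. Payload 4.2 kg.
Tool frame: the origin (TCP) lies at the very end of the fingers, on their centre line; the grasp point (between the pads) lies 19 mm behind it (env.tcp_to_grasp is the distance from the TCP to the grasp point, in mm); z points along the fingers, y is the line along which they close (so a half turn about z gives the same grasp; the last joint's range is limited). The gripper opens to 91 mm and grips with 3 to 60 N. Pads are 32 mm wide; open, the fingers measure 118 mm over their backs; the gripper's body (76 mm by 178 mm) begins 60 mm behind the grasp point.
Start: joints at [-74.599, 18.312, 89.639, -0, 72.044, -1.146], TCP at [163.764, -551.203, 213.976] pointing down, gripper open.
Joint ranges: [-177.97, 177.97], [-48.28, 115.42], [12.27, 149.76], [-77.06, 257.06], [2.81, 150.46], [-146.56, 146.56]. Speed limits (degrees/s): [147.25, 147.25, 180, 180, 180, 180].

### API

Orientations are given as [roll, pitch, yaw] about the fixed x, y, z axes, in that order (R = Rz(yaw) Ry(pitch) Rx(roll)).
In Python, from workcell import env gives the robot as it stands.
- The arm moves only by the tool move_arm, never from a script. Its argument "plan" is a list of rows, each a list of 3 entries, a list of its own where there are three numbers: the shift along the world's x, y, z in cm, then the turn about the world's z in degrees, then the closure, from 0 (fully open) to 1 (shut). In form: [[[x, y, z], turn, claw], ...]. A call has 1 to 5 rows; each row shifts and turns the commanded pose from where the row before left it; what a row does not reach is not made up. A row lasts 1/10 s, in which the tool goes at most 50 mm and 8.59 degrees, less where a joint would pass 70% of its speed; a pose out of reach is approached as far as the arm can. A call is refused whole if a number of a shift passes 5 or a number of a turn 8.59, either way. A call with a gripper value outside its range is refused whole. The fingers move at their own pace and stop on an object; "squeeze" is the grip in N (left out, the last holds). Time passes only in rows, so rows that do not move let the fingers close. It gives the time, the measured TCP pose, the force, the opening and the grip force at its end, in the units of the state.
- env.state(): the state, without advancing time (a new reading comes with each control period).
- env.grab_frame(name): name is "scene" or "top"; returns a dict with "frame" (384x512x3 uint8, red, green, blue), "z_map" (384x512 float32, mm along the optical axis (not along the pixel's ray), 0 where there is no reading), "fovy" (degrees; the focal length in pixels is half the picture's height over the tangent of half this angle, whatever the lens; pixels are square), "cx", "cy" (the principal point, pixels), "D" ([k1, k2, p1, p2, k3] as OpenCV has them; the pictures are not rectified), "position" and "orientation" of the camera in the world. Camera axes: x right, y down, z forward; pixel columns grow to the right and rows downward; lengths in mm; the calibration is good to about 2 mm. A picture is of the moment at which its call begins.
- env.job_done(): hands the job in; it is judged then, once.
Trained networks look in a picture, given as the dict that the camera call returned (one of the last four; its "shot" number tells which), for a name from the list of things; names that differ only in an ending like _2 or _b are one class to them, and where a whole thing is asked for, a point or a joint stands for the part that bears it (a point fixed in the world has none). Each returns a list of dicts, best first, with "score" (0 to 1); they miss things now and then, are a little off and sometimes report something else, mostly with a low value. They report only what shows in the picture. A call takes as long as a camera call.
- env.search_frame(picture, label): "point" ([column, row] in pixels, amid what is visible of it).
- env.landmark_of(picture, label): "point" ([column, row] in pixels: a listed point, or the origin of a listed thing).
The state is a dict: "time_s": time; "qpos": joint angles; "qvel": joint speeds; "effort": joint torques, N m; "ee_pos": TCP position; "ee_rot": TCP orientation; "force": force on the tool from outside, world axes, zero at the start; "torque": the same for the moment, N m; "gripper_width": finger opening in mm; "gripper_force": force on a finger pad.
Only numpy, scipy, OpenCV 4.12 (cv2) and the standard library are available. Lean on these libraries where they do the work, as an engineer would, in place of code of your own. Each camera call takes 0.05 s, during which the arm holds its last target. There are 200 camera calls.

### The job

Line up the two mills and the two corked spice jars that stand loose on the front of the worktop, on the row of four coasters in order of height: the tallest on the coaster at the kitchen timer's end of the row, then each next shorter one, down to the shortest at the matchbox's end. Each stands upright in the middle of its own coaster. Leave the kitchen timer and the matchbox where they are.

Things in the scene. Friction and masses are not known exactly. Their poses are not given: they have to be found in the camera images.
- pepper_mill: Taller of two turned brown wooden mills of like shape with a small metal knob: 165 mm high, 58 mm wide at the foot, loose, 0.18 kg. Body up to 119 mm; round head, 49 mm wide, from 120 to 154 mm; knob 12 mm wide to 165 mm. Grip the head 134 mm above the foot; the head does not turn or come off. Origin: centre of its underside, z up. (Those at the far left back are no part of this.)
- salt_mill: Shorter of the two turned brown wooden mills: 140 mm high, 58 mm wide at the foot, loose, standing upright. Body up to 101 mm; round head, 50 mm wide, from 102 to 129 mm; small metal knob above. Grip the head 112 mm above the foot; the head does not turn or come off. Origin: centre of its underside, z up. (Those at the far left back are no part of this.)
- spice_jar_large: Larger of two clear round spice jars with a cork: 103 mm high, 47 mm wide, yellowish contents, loose, standing upright. Grip the glass about 55 mm above the foot. Origin: centre of its underside, z up. (Those at the far left back are no part of this.)
- spice_jar_small: Smaller of the two clear round spice jars with a cork: 90 mm high, 43 mm wide, pinkish contents, loose, standing upright. Grip the glass about 45 mm above the foot (it reaches up to 80 mm; the cork is 30 mm wide). Origin: centre of its underside, z up. (Those at the far left back are no part of this.)
- coaster_1: Flat round wooden coaster, 94 mm across, 9 mm thick, fixed to the worktop; its top is 9 mm above its origin (centre of the underside). The four make a straight row about 105 mm apart from centre to centre, which may be turned up to 0.06 rad from the left-right line. This is the leftmost (largest y). Wall cabinets overhang the worktop from x = 0.62 on, 0.52 m up: keep clear.
- coaster_2: Flat round wooden coaster, 94 mm across, 9 mm thick, fixed to the worktop; its top is 9 mm above its origin (centre of the underside). The four make a straight row about 105 mm apart from centre to centre, which may be turned up to 0.06 rad from the left-right line. This is the second from the left.
- coaster_3: Flat round wooden coaster, 94 mm across, 9 mm thick, fixed to the worktop; its top is 9 mm above its origin (centre of the underside). The four make a straight row about 105 mm apart from centre to centre, which may be turned up to 0.06 rad from the left-right line. This is the third from the left.
- coaster_4: Flat round wooden coaster, 94 mm across, 9 mm thick, fixed to the worktop; its top is 9 mm above its origin (centre of the underside). The four make a straight row about 105 mm apart from centre to centre, which may be turned up to 0.06 rad from the left-right line. This is the rightmost (smallest y).
- kitchen_timer: Round kitchen timer, white top with a raised grip bar, dark grey base with a scale, 61 mm across, 60 mm high, loose. It stands just past one end of the row of coasters, left or right. Origin: centre of its underside, z up.
- matchbox: Flat red and buff matchbox, 38 x 56 mm, 16 mm high, loose, lying flat just past the other end of the row. Origin: centre of its underside, z up.

How it is judged:
By the outcome, as a careful person would: the job done as asked, in the order asked, and still so for the second after the job is handed in, with the robot touching nothing.
It also fails if it takes over 112 s, if anything falls off the work surface, if the arm or the gripper's body presses on something with over 40 N, if the wrist force passes 120 N, or if a joint passes its speed limit or range.

## Working session

There is one attempt and no reset: what is moved stays moved. The work goes in short steps, Python scripts to look and compute and a tool call to move; the robot and the scene stay as the last step left them, time stands still between calls to the robot, and variables do not carry over. Pictures are saved under pics/ and viewed, at most 14 in all, crops included, and the job is handed in when it is done.

Besides the shell and the picture viewer there is one more tool, called as name(argument=value, ...) on one line, values as JSON. move_arm: Moves the arm, as the interface text tells. Its arguments: {"type":"object","properties":{"plan":{"type":"array","items":{"type":"array"}},"squeeze":{"type":"number"}},"required":["plan"]}

```bash
mkdir -p pics; cat > h.py <<'E'
import numpy as np, cv2
from scipy.spatial.transform import Rotation as R
from workcell import env
def K(p):
    f=192/np.tan(np.radians(p["fovy"])/2); return np.array([[f,0,p["cx"]],[0,f,p["cy"]],[0,0,1]])
def Rm(p):
    o=np.array(p["orientation"],float)
    return o if o.shape==(3,3) else R.from_euler('xyz',o,degrees=True).as_matrix()
def ray(p,pt):
    u=cv2.undistortPoints(np.array([[pt]],float),K(p),np.array(p["D"],float))[0,0]
    return Rm(p)@np.array([u[0],u[1],1.])
def onz(p,pt,z):
    d=ray(p,pt);c=np.array(p["position"]);return c+d*(z-c[2])/d[2]
def depth(p,pt):
    r,c=int(round(pt[1])),int(round(pt[0]));return np.array(p["position"])+ray(p,pt)*p["z_map"][r,c]
def cloud(p):
    v,u=np.mgrid[0:384,0:512];q=np.stack([u,v],-1).reshape(-1,1,2).astype(float)
    n=cv2.undistortPoints(q,K(p),np.array(p["D"],float))[:,0]
    z=p["z_map"].reshape(-1,1);w=(np.c_[n,np.ones(len(n))]*z)@Rm(p).T+np.array(p["position"])
    w[z[:,0]==0]=np.nan;return w.reshape(384,512,3)
def save(p,n): cv2.imwrite(f"pics/{n}.png",p["frame"][:,:,::-1])
E
python3 - <<'E'
from h import *
np.set_printoptions(precision=1,suppress=True)
for n in("scene","top"):
    p=env.grab_frame(n);save(p,n+"0");print(n,p["position"],p["orientation"],p["fovy"],p["D"])
    for l in "pepper_mill salt_mill spice_jar_large spice_jar_small coaster_1 kitchen_timer matchbox".split():
        for d in env.landmark_of(p,l)[:5]:
            print(l,round(d["score"],2),np.array(d["point"]),onz(p,d["point"],0))
print(env.state())
E
```

```text
scene [-729.  -805.7  634.5] [-111.9    1.4  -55.7] 47.78170955066688 [-0.1  0.   0.   0.   0. ]
salt_mill 0.45 [368.8 241. ] [ 434.8 -415.     0. ]
spice_jar_large 0.69 [320.  241.3] [ 355.  -287.1    0. ]
spice_jar_small 0.78 [368.  239.7] [ 441.7 -409.7    0. ]
spice_jar_small 0.41 [234.4 195.3] [525.  171.9   0. ]
coaster_1 0.73 [317.  240.3] [ 356.1 -276.2    0. ]
coaster_1 0.72 [284.5 212.2] [487.3 -80.3   0. ]
coaster_1 0.7 [311.4 216. ] [ 507.9 -177.3    0. ]
coaster_1 0.56 [257.9 205.1] [491.6  37.3   0. ]
coaster_1 0.42 [234.6 198.7] [497.1 149.9   0. ]
kitchen_timer 0.6 [338.6 226.5] [ 480.3 -292.9    0. ]
top [ 226.8   10.6 1365.1] [-170.4    0.2  -88.5] 46.16851664545695 [-0.1  0.   0.   0.   0. ]
pepper_mill 0.68 [127.5 182.1] [466.1 404.4   0. ]
salt_mill 0.96 [159.8 218.7] [354.9 295.8   0. ]
spice_jar_large 0.66 [313.  173.7] [ 507.  -171.4    0. ]
spice_jar_large 0.51 [347.2 225.8] [ 347.8 -276.9    0. ]
spice_jar_small 0.64 [386.1 195.7] [ 443.7 -399.9    0. ]
coaster_1 0.98 [278.8 175.5] [498.6 -65.5   0. ]
coaster_1 0.83 [212.2 179.7] [480.2 139.8   0. ]
coaster_1 0.82 [243.6 177.8] [488.6  43.    0. ]
coaster_1 0.8 [314.  174.9] [ 503.3 -174.5    0. ]
kitchen_timer 0.82 [346.5 177.7] [ 497.2 -276.     0. ]
matchbox 0.75 [164.6 172.2] [500.2 289.2   0. ]
{'time_s': 0.8, 'qpos': array([-74.6,  18.3,  89.6,  -0. ,  72. ,  -1.1]), 'qvel': array([ 0.1, -0. , -0. ,  0. , -0. ,  0.1]), 'effort': array([  0. , -41.2, -23.2,   0.1,   0. ,   0. ]), 'ee_pos': array([ 163.8, -551.2,  214. ]), 'ee_rot': array([180. ,   0. ,  16.5]), 'force': array([-0. ,  0.9, -0.7]), 'torque': array([0., 0., 0.]), 'gripper_force': 0.0, 'gripper_width': 91.06055053572824}
```

View pics/scene0.png

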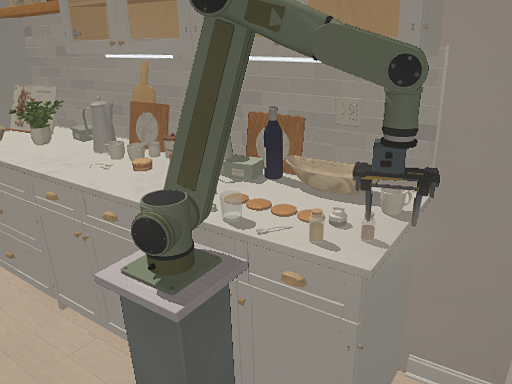

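View pics/top0.png

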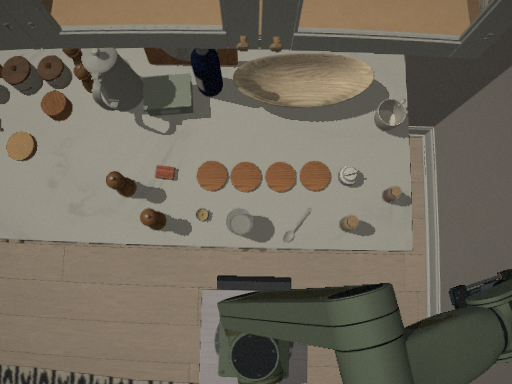

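The scene shows the matchbox at the left end (165,172) and the timer at the right end (348,176) of the row. The mills are at (120,184) and (152,218), and the jars at (350,223) and (392,195). The glass (240,222), spoon and small cup are not part of the job. Next I'll measure with the depth cloud.

```bash
python3 - <<'E'
from h import *
np.set_printoptions(precision=1,suppress=True)
p=env.grab_frame("top");w=cloud(p);h=w[:,:,2]
def px(c,r,a=5): return np.nanmedian(h[r-a:r+a,c-a:c+a])
print("table z",[px(*q) for q in((280,145),(90,220),(330,205),(180,200))])
hsv=cv2.cvtColor(p["frame"],cv2.COLOR_RGB2HSV)
# coasters by colour
m=((hsv[:,:,1]>110)&(hsv[:,:,0]<20)&(hsv[:,:,2]>80)).astype(np.uint8);m[:150]=0;m[200:]=0;m[:,:190]=0;m[:,335:]=0
n,l,s,c=cv2.connectedComponentsWithStats(m)
for i in range(1,n):
    if s[i,4]>200:
        ct,_=cv2.findContours((l==i).astype(np.uint8),0,1);e=cv2.fitEllipse(ct[0]);print("coaster",e,onz(p,e[0],9),np.nanmedian(h[l==i]))
def slices(name,c0,c1,r0,r1,zs):
    q=w[r0:r1,c0:c1].reshape(-1,3);q=q[~np.isnan(q[:,0])]
    for a,b in zs:
        t=q[(q[:,2]>a)&(q[:,2]<b)]
        if len(t)>3:print(name,(a,b),len(t),"med",np.median(t,0),"min",t.min(0),"max",t.max(0))
Z=[(10,40),(40,80),(80,105),(105,132),(132,150),(150,175)]
slices("A",100,140,165,200,Z);slices("B",138,172,203,234,Z)
slices("J1",336,364,210,236,Z);slices("J2",380,404,183,206,Z)
slices("timer",335,361,164,188,Z);slices("glass",222,256,205,240,Z);slices("cup",194,213,205,224,Z)
for n,b in dict(mills=(95,160,180,240),jars=(330,160,410,240)).items():
    cv2.imwrite(f"pics/{n}.png",cv2.resize(p["frame"][b[1]:b[3],b[0]:b[2],::-1],None,fx=6,fy=6))
E
```

```text
table z [np.float64(-0.14506973994207328), np.float64(-0.3289950815210432), np.float64(0.1929258490841903), np.float64(-0.08689056615048685)]
coaster ((211.52865600585938, 175.37890625), (28.550168991088867, 29.070659637451172), 87.02572631835938) [491.9 141.5   9. ] 8.762480323875707
coaster ((314.5787353515625, 175.5244140625), (28.592924118041992, 29.033231735229492), 113.09857940673828) [ 499.6 -175.1    9. ] 9.032387650182955
coaster ((245.47042846679688, 176.34445190429688), (28.406232833862305, 29.25135612487793), 95.61067962646484) [491.5  37.2   9. ] 8.95846783359741
coaster ((280.2007751464844, 176.532470703125), (28.68071746826172, 29.120323181152344), 110.40013885498047) [493.7 -69.3   9. ] 8.868343601426659
A (10, 40) 76 med [435.2 383.5  16.8] min [420.2 374.9  10.2] max [507.6 457.4  39.6]
A (40, 80) 137 med [437.3 388.4  56.6] min [421.5 376.2  40.2] max [473.9 422.5  79. ]
A (80, 105) 13 med [439.1 389.   88. ] min [430.  385.   80.2] max [453.4 400.3 100.8]
A (105, 132) 39 med [434.9 385.7 117.5] min [423.9 380.4 105.2] max [467.3 407.  131.8]
A (132, 150) 141 med [
[... 1129 characters left out ...]
 -415.8   40. ] max [ 463.  -380.9   80. ]
J2 (80, 105) 89 med [ 441.2 -401.4   90.3] min [ 427.4 -415.6   80. ] max [ 455.9 -386.8   96. ]
timer (10, 40) 167 med [ 488.8 -264.5   34.4] min [ 468.6 -304.6   10. ] max [ 530.2 -246.1   40. ]
timer (40, 80) 169 med [ 499.5 -274.8   50.6] min [ 476.5 -299.7   40. ] max [ 528.6 -250.4   63.7]
glass (10, 40) 335 med [347.1  50.1  14.3] min [312.7  16.4  10. ] max [378.8  84.8  39.9]
glass (40, 80) 110 med [367.9  59.6  59.5] min [311.   13.5  40.1] max [382.5  88.1  79.5]
glass (80, 105) 85 med [357.   54.8  89.9] min [306.   13.1  80.2] max [383.8  90.1  97. ]
cup (10, 40) 38 med [370.  163.7  12.4] min [353.2 146.7  10.1] max [387.1 183.4  16. ]
```

View pics/mills.png

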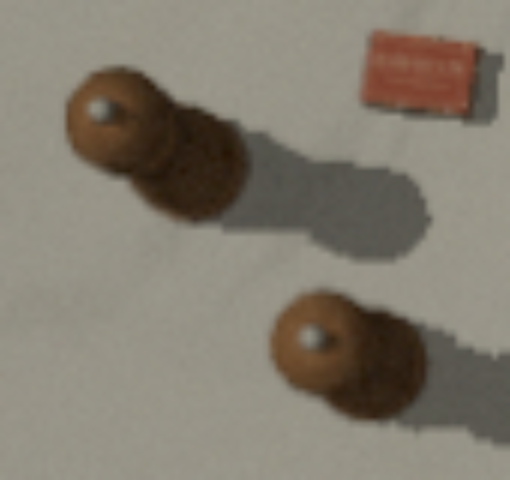

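View pics/jars.png

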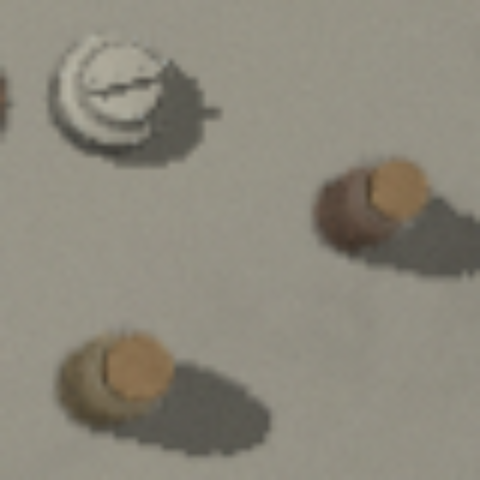

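Both mills stand upright. My order is small jar to coaster 1, large jar to 2, salt to 3, pepper to 4. Placing the shortest first keeps the gripper body clear of taller neighbours. I start with the small jar at about (442,-401).

move_arm(plan=[[[3.5,1.9,0],0,0],[[3.5,1.9,0],0,0],[[3.5,1.9,0],0,0],[[3.5,1.9,0],0,0],[[3.5,1.9,0],0,0]], squeeze=15)

```text
time_s: 1.35
ee_pos: [340.0, -455.4, 214.1]
ee_rot: [180.0, -0.0, 16.5]
force: [0.7, -0.1, 0.8]
gripper_width: 91.0
gripper_force: 0.0
```

move_arm(plan=[[[3.5,1.9,0],0,0],[[3.5,1.9,0],0,0],[[3.3,1.7,0],0,0],[[0,0,0],0,0],[[0,0,0],0,0]])

```text
time_s: 1.85
ee_pos: [442.0, -400.8, 213.7]
ee_rot: [-180.0, 0.0, 16.7]
force: [0.5, 0.2, -0.3]
gripper_width: 91.5
gripper_force: 0.0
```

move_arm(plan=[[[0,0,-4],0,0],[[0,0,-4],0,0],[[0,0,-4],0,0],[[0,0,-4],0,0],[[0,0,-2.7],0,0]])

```text
time_s: 2.35
ee_pos: [439.2, -401.1, 24.5]
ee_rot: [-179.8, 0.1, 16.4]
force: [0.2, -0.3, -1.0]
gripper_width: 91.4
gripper_force: 0.0
```

move_arm(plan=[[[0,0,0],0,0.3],[[0,0,0],0,0.6],[[0,0,0],0,0.8],[[0,0,0],0,0.8],[[0,0,0],0,0.8]])

```text
time_s: 2.85
ee_pos: [442.3, -401.8, 28.5]
ee_rot: [179.9, -0.1, 16.5]
force: [-0.2, -0.6, 0.1]
gripper_width: 54.2
gripper_force: 0.0
```

move_arm(plan=[[[0,0,0],0,0.9],[[0,0,0],0,0.9],[[0,0,0],0,0.9],[[0,0,0],0,0.9],[[0,0,0],0,0.9]])

```text
time_s: 3.35
ee_pos: [442.3, -401.8, 27.7]
ee_rot: [179.9, -0.0, 16.6]
force: [0.1, -1.7, 5.4]
gripper_width: 42.1
gripper_force: 15.0
```

move_arm(plan=[[[0,0,2],0,0.9],[[0,0,4],0,0.9],[[0,0,4],0,0.9],[[0,1,2],0,0.9],[[0.2,2.4,0],0,0.9]])

```text
time_s: 3.85
ee_pos: [445.0, -369.1, 149.9]
ee_rot: [179.7, -0.2, 16.4]
force: [0.3, 0.1, -1.1]
gripper_width: 42.4
gripper_force: 15.0
```

move_arm(plan=[[[0.4,3.5,0],0,0.9],[[0.4,4,0],0,0.9],[[0.4,4,0],0,0.9],[[0.4,4,0],0,0.9],[[0.4,4,0],0,0.9]])

```text
time_s: 4.35
ee_pos: [462.8, -170.1, 146.1]
ee_rot: [-179.9, 0.1, 16.5]
force: [0.8, -0.3, -1.9]
gripper_width: 42.3
gripper_force: 15.0
```

move_arm(plan=[[[0.4,4,0],0,0.9],[[0.4,4,0],0,0.9],[[0.4,4,0],0,0.9],[[0.4,4,0],0,0.9],[[0.4,4,0],0,0.9]])

```text
time_s: 4.85
ee_pos: [482.7, 29.6, 146.2]
ee_rot: [-180.0, 0.1, 16.5]
force: [1.0, 0.4, -1.0]
gripper_width: 42.3
gripper_force: 15.0
```

move_arm(plan=[[[0.4,4,0],0,0.9],[[0.2,4,0],0,0.9],[[0,2.5,0],0,0.9],[[0,1,0],0,0.9],[[0,0,0],0,0.9]])

```text
time_s: 5.35
ee_pos: [489.0, 143.5, 146.3]
ee_rot: [180.0, 0.1, 16.7]
force: [0.3, -0.2, -1.5]
gripper_width: 42.4
gripper_force: 15.0
```

move_arm(plan=[[[0.1,-0.1,-3],0,0.9],[[0,0,-4],0,0.9],[[0,0,-2.4],0,0.9],[[0,0,-0.9],0,0.9],[[0,0,0],0,0.9]])

```text
time_s: 5.85
ee_pos: [490.0, 140.5, 43.0]
ee_rot: [180.0, 0.2, 16.5]
force: [0.4, 0.0, -1.0]
gripper_width: 42.6
gripper_force: 15.0
```

move_arm(plan=[[[0,0,-0.3],0,0.9],[[0,0,-0.2],0,0.9],[[0,0,0],0,0.9],[[0,0,0],0,0.9]])

```text
time_s: 6.25
ee_pos: [491.2, 141.9, 39.7]
ee_rot: [180.0, -0.1, 16.6]
force: [-0.0, -0.5, -1.2]
gripper_width: 42.1
gripper_force: 15.0
```

Lower to contact, then release.

move_arm(plan=[[[0,0,-0.15],0,0.9],[[0,0,-0.15],0,0.9],[[0,0,0],0,0.9]])

```text
time_s: 6.55
ee_pos: [491.0, 141.9, 36.5]
ee_rot: [180.0, -0.0, 16.6]
force: [-0.7, -1.5, 3.6]
gripper_width: 42.5
gripper_force: 15.0
```

move_arm(plan=[[[0,0,0],0,0.8],[[0,0,0],0,0.5],[[0,0,0],0,0.2],[[0,0,0],0,0],[[0,0,0],0,0]])

```text
time_s: 7.05
ee_pos: [490.7, 141.8, 35.8]
ee_rot: [180.0, 0.0, 16.5]
force: [-0.2, -0.2, 0.0]
gripper_width: 66.7
gripper_force: 0.0
```

move_arm(plan=[[[0,0,2],0,0],[[0,0,3],0,0],[[0,0,4],0,0],[[0,0,4],0,0],[[0,-1,1],0,0]])

```text
time_s: 7.55
ee_pos: [493.3, 132.9, 180.4]
ee_rot: [180.0, -0.5, 16.6]
force: [0.0, 0.6, 0.6]
gripper_width: 91.0
gripper_force: 0.0
```

move_arm(plan=[[[-0.4,-3,0],0,0],[[-1.4,-4.3,0],0,0],[[-1.4,-4.3,0],0,0],[[-1.4,-4.3,0],0,0],[[-1.4,-4.3,0],0,0]])

```text
time_s: 8.05
ee_pos: [429.3, -71.8, 175.2]
ee_rot: [-180.0, 0.1, 16.6]
force: [0.8, -1.6, 0.2]
gripper_width: 90.8
gripper_force: 0.0
```

move_arm(plan=[[[-1.4,-4.3,0],0,0],[[-1.4,-4.3,0],0,0],[[-1.4,-4.3,0],0,0],[[-1.4,-4.2,0],0,0],[[-1.4,-3,0],0,0]])

```text
time_s: 8.55
ee_pos: [359.3, -273.5, 175.2]
ee_rot: [-180.0, 0.0, 16.5]
force: [0.2, 0.2, -0.4]
gripper_width: 91.4
gripper_force: 0.0
```

move_arm(plan=[[[-1,0,0],0,0],[[0,0,0],0,0],[[0,0,0],0,0]])

```text
time_s: 8.85
ee_pos: [350.5, -270.3, 175.5]
ee_rot: [-179.9, 0.0, 16.5]
force: [0.9, 0.0, 0.7]
gripper_width: 91.3
gripper_force: 0.0
```

move_arm(plan=[[[0.1,-0.1,-4],0,0],[[0,0,-4],0,0],[[0,0,-4],0,0],[[0,0,-1.9],0,0],[[0,0,0],0,0.3]])

```text
time_s: 9.35
ee_pos: [350.6, -269.6, 34.6]
ee_rot: [-179.7, 0.2, 16.7]
force: [-0.5, -0.8, -0.0]
gripper_width: 86.2
gripper_force: 0.0
```

move_arm(plan=[[[0,0,0],0,0.8],[[0,0,0],0,0.9],[[0,0,0],0,0.9],[[0,0,0],0,0.9],[[0,0,0],0,0.9]])

```text
time_s: 9.85
ee_pos: [352.0, -272.4, 37.6]
ee_rot: [179.9, -0.0, 16.5]
force: [-0.7, 0.4, 1.0]
gripper_width: 46.0
gripper_force: 0.3
```

move_arm(plan=[[[0,0,0],0,0.9],[[0,0,0],0,0.9],[[0,0,0],0,0.9]])

```text
time_s: 10.15
ee_pos: [352.0, -272.3, 37.5]
ee_rot: [180.0, -0.0, 16.5]
force: [-0.1, 1.9, 6.3]
gripper_width: 44.7
gripper_force: 15.0
```

move_arm(plan=[[[0,0,2],0,0.9],[[0,0,4],0,0.9],[[0,0,4],0,0.9],[[0.3,1,2],0,0.9],[[1,2.5,0],0,0.9]])

```text
time_s: 10.65
ee_pos: [366.4, -239.3, 159.9]
ee_rot: [179.6, -0.2, 16.4]
force: [1.3, -0.8, -1.4]
gripper_width: 44.7
gripper_force: 15.0
```

move_arm(plan=[[[1.8,3.8,0],0,0.9],[[1.8,4,0],0,0.9],[[1.8,4,0],0,0.9],[[1.8,4,0],0,0.9],[[1.8,4,0],0,0.9]])

```text
time_s: 11.15
ee_pos: [454.9, -37.6, 156.6]
ee_rot: [180.0, 0.0, 16.5]
force: [0.6, -0.2, -2.1]
gripper_width: 44.5
gripper_force: 15.0
```

move_arm(plan=[[[1.8,4,0],0,0.9],[[1.2,2.3,0],0,0.9],[[0.8,1.2,0],0,0.9],[[0,0,0],0,0.9],[[0,0,0],0,0.9]])

```text
time_s: 11.65
ee_pos: [492.0, 34.9, 156.5]
ee_rot: [180.0, 0.1, 16.5]
force: [-0.1, -0.7, -1.9]
gripper_width: 44.8
gripper_force: 15.0
```

```bash
python3 - <<'E'
from h import *
p=env.grab_frame("scene");cv2.imwrite("pics/s1.png",cv2.resize(p["frame"][120:270,180:400,::-1],None,fx=3.6,fy=3.6))
E
```

```text
(no output)
```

View pics/s1.png

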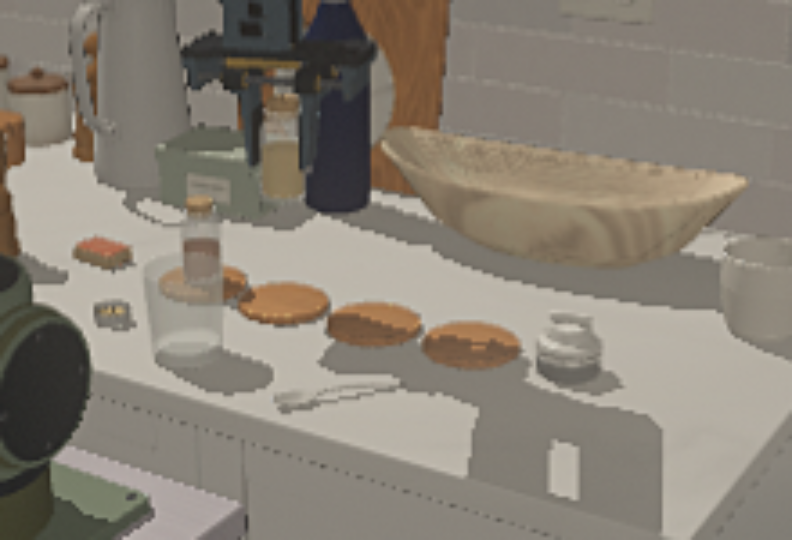

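The crop shows the small jar upright on the leftmost coaster (crop 202,270) and the large jar held upright (crop 285,150). Next I lower it.

move_arm(plan=[[[0.1,0.1,-3],0,0.9],[[0,0,-4],0,0.9],[[0,0,-2.5],0,0.9],[[0,0,-0.9],0,0.9],[[0,0,0],0,0.9]])

```text
time_s: 12.2
ee_pos: [492.8, 35.8, 52.3]
ee_rot: [-180.0, 0.1, 16.5]
force: [0.1, 0.7, -1.6]
gripper_width: 44.5
gripper_force: 15.0
```

move_arm(plan=[[[0,0,-0.2],0,0.9],[[0,0,-0.2],0,0.9],[[0,0,-0.1],0,0.9],[[0,0,-0.1],0,0.9],[[0,0,0],0,0.9]])

```text
time_s: 12.7
ee_pos: [493.9, 36.9, 47.3]
ee_rot: [180.0, -0.0, 16.6]
force: [0.1, 0.2, -1.8]
gripper_width: 44.4
gripper_force: 15.0
```

move_arm(plan=[[[0,0,-0.1],0,0.9],[[0,0,-0.1],0,0.9],[[0,0,0],0,0.9]])

```text
time_s: 13.0
ee_pos: [494.3, 37.0, 46.3]
ee_rot: [180.0, -0.1, 16.5]
force: [-2.4, -0.4, 9.0]
gripper_width: 44.7
gripper_force: 15.1
```

move_arm(plan=[[[0,0,0],0,0.8],[[0,0,0],0,0.5],[[0,0,0],0,0.2],[[0,0,0],0,0],[[0,0,0],0,0]])

```text
time_s: 13.5
ee_pos: [493.7, 36.8, 44.8]
ee_rot: [180.0, 0.0, 16.6]
force: [0.1, 0.4, -0.6]
gripper_width: 67.1
gripper_force: 0.0
```

move_arm(plan=[[[0,0,2],0,0],[[0,0,3.5],0,0],[[0,0,4],0,0],[[0,0,4],0,0],[[-0.5,1,3],0,0]])

```text
time_s: 14.0
ee_pos: [489.8, 46.2, 212.4]
ee_rot: [179.9, -0.2, 16.5]
force: [1.1, -0.0, 0.1]
gripper_width: 91.7
gripper_force: 0.0
```

move_arm(plan=[[[-1.6,3,0],0,0],[[-2,3.6,0],0,0],[[-2,3.6,0],0,0],[[-2,3.6,0],0,0],[[-2,3.6,0],0,0]])

```text
time_s: 14.5
ee_pos: [391.7, 221.9, 209.9]
ee_rot: [180.0, -0.0, 16.5]
force: [1.0, -0.2, 0.1]
gripper_width: 91.3
gripper_force: 0.0
```

move_arm(plan=[[[-2,3.6,0],0,0],[[-1.6,2.7,0],0,0],[[-0.8,2,0],0,0],[[0,0,0],0,0],[[0,0,0],0,0]])

```text
time_s: 15.0
ee_pos: [348.7, 303.5, 209.7]
ee_rot: [179.9, 0.0, 16.6]
force: [-0.8, -0.6, -0.8]
gripper_width: 91.2
gripper_force: 0.0
```

```bash
python3 - <<'E'
from h import *
np.set_printoptions(precision=1,suppress=True)
print(env.state()["qpos"],env.state()["ee_pos"])
p=env.grab_frame("top");save(p,"t2");w=cloud(p)
# glass jars / pepper from top: slices near expected spots
for n,c,z0,z1 in(("small",(490,142),70,100),("large",(493,36),85,122),("pepper",(448,404),150,175)):
    q=w.reshape(-1,3);t=q[(np.hypot(q[:,0]-c[0],q[:,1]-c[1])<35)&(q[:,2]>z0)&(q[:,2]<z1)]
    print(n,len(t),np.median(t,0),(t.min(0)+t.max(0))/2 if len(t) else 0)
E
```

```text
[ 39.6   8.3 103.8  -0.   67.9 113.1] [348.7 303.5 209.7]
small 136 [486.4 138.3  90.7] [489.8 141.5  84.9]
large 171 [489.8  36.8 108.9] [492.4  37.5 102.3]
pepper 0 [nan nan nan] 0
  return _methods._mean(a, axis=axis, dtype=dtype,
  ret = um.true_divide(
```

View pics/t2.png

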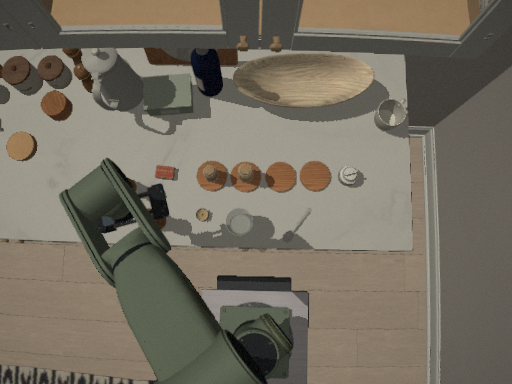

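Both jars stand centred on the left two coasters (211,176 and 246,176); the arm is over the salt mill. Next I grip the salt mill.

move_arm(plan=[[[0,0,-3.5],0,0],[[0,0,-4],0,0],[[0,0,-3],0,0],[[0,0,-1.2],0,0],[[0,0,0],0,0]])

```text
time_s: 15.55
ee_pos: [348.1, 301.7, 91.2]
ee_rot: [179.9, 0.3, 16.4]
force: [1.0, -0.1, -0.4]
gripper_width: 91.6
gripper_force: 0.0
```

move_arm(plan=[[[0,0,0],0,0.4],[[0,0,0],0,0.8],[[0,0,0],0,0.9],[[0,0,0],0,0.9],[[0,0,0],0,0.9]], squeeze=20)

```text
time_s: 16.05
ee_pos: [348.9, 304.0, 93.4]
ee_rot: [-180.0, -0.1, 16.6]
force: [-0.7, -0.5, -0.1]
gripper_width: 54.1
gripper_force: 0.0
```

move_arm(plan=[[[0,0,0],0,0.9],[[0,0,0],0,0.9],[[0,0,0],0,0.9],[[0,0,0],0,0.9]])

```text
time_s: 16.45
ee_pos: [348.9, 304.1, 93.2]
ee_rot: [-180.0, -0.0, 16.5]
force: [0.0, 0.5, 3.0]
gripper_width: 47.7
gripper_force: 20.0
```

move_arm(plan=[[[0,0,1.5],0,0.9],[[0,0,3.5],0,0.9],[[0,0,4],0,0.9],[[0,0,4],0,0.9],[[0.3,-1,2],0,0.9]])

```text
time_s: 16.95
ee_pos: [352.5, 294.8, 245.9]
ee_rot: [-179.9, -0.2, 16.6]
force: [0.5, -0.4, -2.9]
gripper_width: 47.7
gripper_force: 19.9
```

move_arm(plan=[[[1,-2.5,0],0,0.9],[[1.5,-3.8,0],0,0.9],[[1.5,-3.8,0],0,0.9],[[1.5,-3.8,0],0,0.9],[[1.5,-3.8,0],0,0.9]])

```text
time_s: 17.45
ee_pos: [421.5, 115.0, 242.3]
ee_rot: [180.0, 0.1, 16.6]
force: [0.1, 1.4, -2.3]
gripper_width: 47.9
gripper_force: 19.9
```

move_arm(plan=[[[1.5,-3.8,0],0,0.9],[[1.5,-3.8,0],0,0.9],[[1.5,-3.8,0],0,0.9],[[1.5,-3.6,0],0,0.9],[[0.9,-2.2,0],0,0.9]])

```text
time_s: 17.95
ee_pos: [490.9, -57.9, 242.0]
ee_rot: [180.0, 0.1, 16.4]
force: [0.3, 0.9, -1.8]
gripper_width: 47.5
gripper_force: 19.9
```

move_arm(plan=[[[0.5,-1.4,0],0,0.9],[[0,0,0],0,0.9],[[0,0,0],0,0.9],[[0,0,0],0,0.9]])

```text
time_s: 18.35
ee_pos: [495.2, -68.0, 242.9]
ee_rot: [-180.0, 0.0, 16.6]
force: [-0.5, -0.6, -2.7]
gripper_width: 47.7
gripper_force: 19.9
```

move_arm(plan=[[[0,-0.1,-3],0,0.9],[[0,0,-4],0,0.9],[[0,0,-4],0,0.9],[[0,0,-1.8],0,0.9],[[0,0,-0.6],0,0.9]])

```text
time_s: 18.85
ee_pos: [493.9, -68.8, 107.0]
ee_rot: [-179.9, 0.2, 16.6]
force: [0.6, 0.2, -1.4]
gripper_width: 47.5
gripper_force: 19.9
```

move_arm(plan=[[[0,0,-0.2],0,0.9],[[0,0,-0.2],0,0.9],[[0,0,-0.1],0,0.9],[[0,0,0],0,0.9]])

```text
time_s: 19.25
ee_pos: [496.3, -70.2, 104.8]
ee_rot: [180.0, -0.1, 16.6]
force: [-0.2, 0.7, -1.5]
gripper_width: 47.6
gripper_force: 19.9
```

move_arm(plan=[[[0,0,-0.1],0,0.9],[[0,0,-0.1],0,0.9],[[0,0,-0.1],0,0.9],[[0,0,0],0,0.9]])

```text
time_s: 19.65
ee_pos: [496.4, -70.2, 102.0]
ee_rot: [180.0, -0.1, 16.5]
force: [-0.9, 0.8, 4.8]
gripper_width: 47.2
gripper_force: 20.0
```

move_arm(plan=[[[0,0,0],0,0.8],[[0,0,0],0,0.5],[[0,0,0],0,0.2],[[0,0,0],0,0],[[0,0,0],0,0]])

```text
time_s: 20.15
ee_pos: [495.7, -70.3, 100.8]
ee_rot: [180.0, 0.0, 16.5]
force: [0.0, 0.2, 1.6]
gripper_width: 68.7
gripper_force: 0.0
```

move_arm(plan=[[[0,0,2],0,0],[[0,0,3.5],0,0],[[0,0,4],0,0],[[0,1,3.5],0,0],[[-0.2,2.4,1],0,0]])

```text
time_s: 20.65
ee_pos: [496.0, -37.2, 244.9]
ee_rot: [179.8, -0.4, 16.4]
force: [0.5, 0.1, 0.1]
gripper_width: 91.2
gripper_force: 0.0
```

move_arm(plan=[[[-0.4,4,0],0,0],[[-0.4,4,0],0,0],[[-0.4,4,0],0,0],[[-0.4,4,0],0,0],[[-0.4,4,0],0,0]])

```text
time_s: 21.15
ee_pos: [473.4, 165.3, 240.9]
ee_rot: [180.0, -0.0, 16.5]
force: [0.7, -0.4, -0.1]
gripper_width: 91.1
gripper_force: 0.0
```

move_arm(plan=[[[-0.4,4,0],0,0],[[-0.4,4,0],0,0],[[-0.4,4,0],0,0],[[-0.4,4,0],0,0],[[-0.4,4,0],0,0]])

```text
time_s: 21.65
ee_pos: [453.3, 365.3, 240.7]
ee_rot: [180.0, 0.0, 16.6]
force: [0.8, -0.2, -0.0]
gripper_width: 91.3
gripper_force: 0.0
```

move_arm(plan=[[[-0.4,2.8,0],0,0],[[-0.3,1.2,0],0,0],[[0,0,0],0,0],[[0,0,0],0,0]])

```text
time_s: 22.05
ee_pos: [446.8, 402.7, 240.8]
ee_rot: [179.9, 0.0, 16.5]
force: [-0.6, -0.1, 0.7]
gripper_width: 91.2
gripper_force: 0.0
```

move_arm(plan=[[[0.2,0.1,-3.5],0,0],[[0,0,-4],0,0],[[0,0,-3.5],0,0],[[0,0,-1.5],0,0],[[0,0,0],0,0]])

```text
time_s: 22.55
ee_pos: [447.9, 401.8, 113.6]
ee_rot: [179.8, 0.3, 16.4]
force: [-0.0, -0.1, -0.4]
gripper_width: 91.2
gripper_force: 0.0
```

move_arm(plan=[[[0,0,0],0,0.4],[[0,0,0],0,0.8],[[0,0,0],0,0.9],[[0,0,0],0,0.9],[[0,0,0],0,0.9]])

```text
time_s: 23.05
ee_pos: [448.9, 405.0, 116.6]
ee_rot: [-180.0, -0.1, 16.6]
force: [0.0, -0.7, 0.3]
gripper_width: 54.4
gripper_force: 0.0
```

move_arm(plan=[[[0,0,0],0,0.9],[[0,0,0],0,0.9],[[0,0,0],0,0.9],[[0,0,0],0,0.9]])

```text
time_s: 23.45
ee_pos: [448.9, 404.9, 116.3]
ee_rot: [180.0, -0.0, 16.6]
force: [0.5, -1.1, 2.4]
gripper_width: 47.1
gripper_force: 20.0
```

move_arm(plan=[[[0,0,1.5],0,0.9],[[0,0,3.5],0,0.9],[[0,0,4],0,0.9],[[0,0,4],0,0.9],[[-0.2,-1,1],0,0.9]])

```text
time_s: 23.95
ee_pos: [448.4, 396.9, 260.1]
ee_rot: [-179.8, -0.5, 16.6]
force: [0.6, 0.1, -1.7]
gripper_width: 47.1
gripper_force: 20.0
```

move_arm(plan=[[[-0.4,-2.5,0],0,0.9],[[-0.5,-3.8,0],0,0.9],[[-0.5,-3.8,0],0,0.9],[[-0.5,-3.8,0],0,0.9],[[-0.5,-3.8,0],0,0.9]])

```text
time_s: 24.45
ee_pos: [421.2, 215.6, 254.1]
ee_rot: [180.0, 0.2, 16.6]
force: [0.6, -1.1, -1.5]
gripper_width: 47.4
gripper_force: 20.0
```

move_arm(plan=[[[-0.5,-3.8,0],0,0.9],[[-0.5,-3.8,0],0,0.9],[[-0.5,-3.8,0],0,0.9],[[-0.5,-3.8,0],0,0.9],[[-0.5,-3.8,0],0,0.9]])

```text
time_s: 24.95
ee_pos: [395.9, 26.2, 254.4]
ee_rot: [-180.0, 0.2, 16.6]
force: [0.5, -0.1, -2.6]
gripper_width: 47.0
gripper_force: 20.0
```

move_arm(plan=[[[0,-3.8,0],0,0.9],[[0,-3.8,0],0,0.9],[[0,-3.8,0],0,0.9],[[0,-3.8,0],0,0.9],[[0,-3.5,0],0,0.9]])

```text
time_s: 25.45
ee_pos: [396.2, -160.6, 254.4]
ee_rot: [-179.9, 0.1, 16.5]
force: [1.6, 0.3, -2.0]
gripper_width: 47.1
gripper_force: 20.0
```

move_arm(plan=[[[0.5,-1.7,0],0,0.9],[[1.5,0,0],0,0.9],[[3,0,0],0,0.9],[[2.5,0,0],0,0.9],[[1,0,0],0,0.9]])

```text
time_s: 25.95
ee_pos: [484.5, -175.0, 254.5]
ee_rot: [-179.9, 0.0, 16.6]
force: [-1.9, -0.1, -1.8]
gripper_width: 47.0
gripper_force: 20.0
```

move_arm(plan=[[[0,0,0],0,0.9],[[0,0,0],0,0.9]])

```text
time_s: 26.15
ee_pos: [481.7, -175.4, 255.3]
ee_rot: [-179.9, 0.1, 16.6]
force: [-0.4, 0.4, -1.9]
gripper_width: 47.0
gripper_force: 20.0
```

move_arm(plan=[[[1.3,0,0],0,0.9],[[0.3,0,-3],0,0.9],[[0,0,-4],0,0.9],[[0,0,-3.5],0,0.9],[[0,0,-1.6],0,0.9]])

```text
time_s: 26.65
ee_pos: [496.8, -175.4, 132.0]
ee_rot: [-179.8, 0.2, 16.5]
force: [-0.2, -0.2, -2.5]
gripper_width: 47.3
gripper_force: 20.0
```

move_arm(plan=[[[0,0,-0.3],0,0.9],[[0,0,-0.2],0,0.9],[[0,0,0],0,0.9],[[0,0,0],0,0.9]])

```text
time_s: 27.05
ee_pos: [499.7, -176.5, 131.3]
ee_rot: [179.9, -0.1, 16.5]
force: [1.2, 0.3, -2.7]
gripper_width: 47.2
gripper_force: 20.0
```

move_arm(plan=[[[-0.1,0.1,-0.2],0,0.9],[[0,0,-0.2],0,0.9],[[0,0,-0.1],0,0.9],[[0,0,0],0,0.9]])

```text
time_s: 27.45
ee_pos: [497.9, -175.2, 125.1]
ee_rot: [180.0, -0.0, 16.5]
force: [-0.1, 0.5, 0.0]
gripper_width: 46.9
gripper_force: 20.0
```

move_arm(plan=[[[0,0,-0.1],0,0.9],[[0,0,0],0,0.9],[[0,0,0],0,0.9]])

```text
time_s: 27.75
ee_pos: [498.1, -175.2, 125.0]
ee_rot: [180.0, -0.1, 16.5]
force: [-1.1, 0.2, 5.3]
gripper_width: 47.0
gripper_force: 20.0
```

Contact. Now release, rise and withdraw to the front right so the top camera can see.

move_arm(plan=[[[0,0,0],0,0.8],[[0,0,0],0,0.5],[[0,0,0],0,0.2],[[0,0,0],0,0],[[0,0,0],0,0]])

```text
time_s: 28.25
ee_pos: [497.8, -175.2, 123.9]
ee_rot: [180.0, 0.0, 16.5]
force: [0.0, -0.4, -0.2]
gripper_width: 68.1
gripper_force: 0.0
```

move_arm(plan=[[[0,0,2],0,0],[[0,0,3.5],0,0],[[0,0,4],0,0],[[-0.5,-1,2],0,0],[[-1,-2.5,0],0,0]])

```text
time_s: 28.75
ee_pos: [484.9, -210.2, 242.6]
ee_rot: [179.7, -0.4, 16.7]
force: [0.8, -0.5, -1.4]
gripper_width: 90.7
gripper_force: 0.0
```

move_arm(plan=[[[-2,-3.5,0],0,0],[[-2.5,-3.5,0],0,0],[[-2.5,-3.5,0],0,0],[[-2.5,-3.5,0],0,0],[[-2.5,-3.5,0],0,0]])

```text
time_s: 29.25
ee_pos: [361.6, -386.5, 238.8]
ee_rot: [180.0, 0.0, 16.6]
force: [0.7, 0.7, -0.1]
gripper_width: 91.0
gripper_force: 0.0
```

move_arm(plan=[[[-2.5,-3.5,0],0,0],[[-2,-3,0],0,0],[[-1,-2,0],0,0],[[0,0,0],0,0],[[0,0,0],0,0]])

```text
time_s: 29.75
ee_pos: [307.6, -470.0, 238.5]
ee_rot: [-179.9, -0.0, 16.5]
force: [0.6, 0.4, 0.2]
gripper_width: 91.1
gripper_force: 0.0
```

```bash
python3 - <<'E'
from h import *
np.set_printoptions(precision=1,suppress=True)
p=env.grab_frame("top");w=cloud(p).reshape(-1,3)
for n,c,z0,z1 in(("small",(490,142),70,105),("large",(493,36),85,122),("salt",(495.5,-69),115,160),("pepper",(498,-175),132,185),("timer",(500,-276),40,70),("matchbox",(500,289),10,25)):
    t=w[(np.hypot(w[:,0]-c[0],w[:,1]-c[1])<45)&(w[:,2]>z0)&(w[:,2]<z1)]
    print(n,len(t),(t.min(0)+t.max(0))/2,"top",t[:,2].max())
s=env.grab_frame("scene")
cv2.imwrite("pics/f.png",np.vstack([cv2.resize(p["frame"][140:260,150:410,::-1],(650,300)),cv2.resize(s["frame"][130:250,190:450,::-1],(650,300))]))
E
```

```text
small 160 [488.9 140.4  87. ] top 103.57494316736643
large 178 [492.5  37.4 102.2] top 119.284837412971
salt 241 [495.  -69.9 133.3] top 151.07907078060657
pepper 236 [ 496.1 -173.8  157.3] top 177.2054698585166
timer 168 [ 497.2 -274.8   51.8] top 63.522956708861784
matchbox 226 [498.2 286.9  17.5] top 24.644414994947283
```

View pics/f.png

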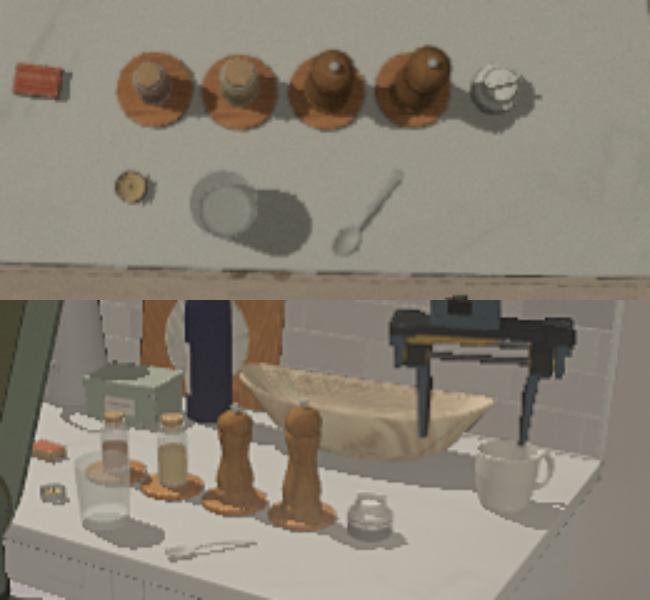

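All four stand upright and centred, with the tallest next to the timer at (498,88 in the crop) and the shortest next to the matchbox (40,80). The gripper is clear of everything.

```bash
python3 -c "
from workcell import env
print(env.job_done())"
```

```text
the job is handed in; nothing more can be done
None
```

I handed the job in with the pepper mill, salt mill, large jar and small jar upright and centred on their coasters, in that order from the timer's end to the matchbox's; the timer and matchbox were not moved.

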